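Fetch the sanding block from the sliding-door case

TASK

The rust-brown sanding block lies in the slope-front case, under one of its two clear sliding doors. Slide the doors along so that its compartment is fully uncovered, take the block out and lay it gently, flat and lengthways, on the middle of the board offcut so that it overhangs no edge; then shut both doors fully. Leave the red bit box in the case, and do not shift the board or knock the other things about.

Things in the scene. Friction and masses are not known exactly. Their poses are not given: they have to be found in the camera images.
- case: Fixed slope-front case of plywood and brown wood, 250 deep x 494 wide x 245 mm high. Origin: centre of its underside; x to its back (away from the robot), y to its left, z up. Floor, doors and contents slope up to the back at 26 degrees: in the case's frame u = (0.899, 0, 0.438) points up the slope, n = (-0.438, 0, 0.899) square out of it. It stands turned -0.2 to 0.12 rad about z.
- floor_edge (a point): Middle of the front edge of the case's sloping floor, at (-0.100, 0, 0.030) in the case's frame. From here the floor runs 224 mm along u and 235 mm to either side, inside 12 mm walls 50 mm high along n. An 8 mm wide, 32 mm high divider along u at y = 0 makes two compartments; a ledge 14 mm high crosses the floor, its upper face 69 mm up from this edge.
- shelf_edge (a point): Middle of the lower front edge of the 15 mm shelf that overhangs the rear of the case, with a masking tape roll and a round tin fixed on it: at (0.014, 0, 0.230) in the case's frame; the shelf runs from there back to x = 0.118. Below it, work with the tool leaning along n (26 degrees from vertical), not straight down.
- left_door (a joint): Travel (m) of the left (+y) clear door, the outer one: 0 shut, 0.19 open (end stop); it slides to the case's -y, over the other door. 208 x 250 x 6 mm, outer face 50 mm from the floor along n. Sliding takes about 2 N plus 4 N per m/s; it stays where it is left. Either door may start up to 60 mm open; each slides whatever the other's place.
- right_door (a joint): Travel (m) of the right (-y) clear door, the inner one: 0 shut, 0.19 open (end stop); it slides to the case's +y, beneath the other door. Same size, its outer face 42 mm from the floor along n; else as the left door.
- left_pull (a point): On the left door's pull, a wooden rib near the door's outer (+y) edge: 12 mm wide along y, 50 mm long along u, its top 82 mm from the case floor along n (32 mm above its door). This point is at the rib's middle, 10 mm under its top, and moves with the door. Its axes: x along u, y the case's y, z along n.
- right_pull (a point): The same on the right door: a rib near its outer (-y) edge, 12 mm wide along y, 50 mm long along u, top also 82 mm from the case floor along n (40 mm above its own door, 32 mm above the left door).
- sand_block: Rust-brown sanding block, a plain brick 62 x 112 x 29 mm (x, y, z), 60 to 130 g; origin at the centre of its underside, y along its length. It starts in the left or right compartment on the sloping floor, its y along u, its z along n, lower end on the ledge, its middle 120 to 160 mm to the side of the divider.
- bit_box: Red bit box with a clasp, 58 x 100 x 30 mm, lying the same way in the other compartment, its lower end within 10 mm of the ledge; it stays there. Origin at the centre of its underside, y along its length.
- board: Loose light-brown wooden board offcut, 82 x 252 x 19 mm (x, y, z), lying by itself flat on the bench just left of the case; origin at the centre of its underside, y along its length (away from the robot, within 0.35 rad).
- glue_bottle: Bystander: standing yellow glue bottle, 56 mm across, 170 mm high; origin at the centre of its underside.
- screwdriver: Bystander: blue screwdriver lying on the bench to the right of the case, 27 x 182 x 28 mm; origin under its middle, y along its length.
- white_cup: Bystander: standing white cup, 69 mm across, 103 mm high, left of the board; origin at the centre of its underside.

How it is judged:
By the outcome, as a careful person would: the job done as asked, in the order asked, and still so for the second after the job is handed in, with the robot touching nothing.
It also fails if it takes over 72 s, if anything falls off the work surface, if the arm or the gripper's body presses on something with over 40 N, if the wrist force passes 120 N, or if a joint passes its speed limit or range.

ROBOT

A 6-joint arm with a two-finger parallel gripper is mounted at the origin on a cart in front of the work surface, level with it; the furniture and walls round the work are solid. World frame = base frame: x ahead of the robot, y to its left, z up, the work surface at z = 0. Lengths are in m, angles in rad, forces in N, time in s.
With the tool pointing down it reaches from about 0.275 to 0.825 m from the base axis. Payload 5.2 kg.
Tool frame: the origin (TCP) lies at the very end of the fingers, on their centre line; the grasp point (between the pads) lies 19 mm behind it; z points along the fingers, y is the line along which they close (so a half turn about z gives the same grasp; the last joint's range is limited). The gripper opens to 93 mm and grips with 3 to 60 N. Pads are 15 mm wide; open, the fingers measure 128 mm over their backs; the gripper's body (75 mm by 188 mm) begins 65 mm behind the grasp point.
Start: joints at [1.061, 0.259, 1.535, -0, 1.348, -0.203], TCP at [0.166, 0.524, 0.197] pointing down, gripper open.
Joint ranges: [-3.14, 3.14], [-0.91, 2.08], [0.19, 2.58], [-1.22, 4.36], [0.22, 2.71], [-3.12, 3.12]. Speed limits (rad/s): [2.57, 2.57, 3.14, 3.14, 3.14, 3.14].

INTERFACE

Orientations are given as [roll, pitch, yaw] about the fixed x, y, z axes, in that order (R = Rz(yaw) Ry(pitch) Rx(roll)).
In Python, from workcell import ctrl gives the robot as it stands. The module is installed in compiled form; this text tells all that it offers.
- The arm moves only by the tool arm_command, never from a script. Its arguments are lists of equal length, an entry for each row: "offset": the shift along the world's x, y, z scaled (see below), a list of three; "turn": the turn about the world's z scaled (see below); "grip": the closure, from 0 (fully open) to 1 (shut). A call has 1 to 12 rows; each row is the pose to reach, as a shift and turn from the pose commanded when the call began, turning the shorter way round; what a row does not reach only later rows make up. The controller multiplies each number of a shift by 40 cm and each number of a turn by 360 degrees. A row lasts 1/10 s, in which the tool goes at most 50 mm and 8.59 degrees, less where a joint would pass 70% of its speed; a pose out of reach is approached as far as the arm can. A call with a number of a shift or a turn outside -1 to 1 is refused whole. A call with a gripper value outside its range is refused whole. The fingers move at their own pace and stop on an object; "force" is the grip in N (left out, the last holds). Time passes only in rows, so rows that repeat a pose let the fingers close. It gives the time, the measured TCP pose, the force, the opening and the grip force at its end, in the units of the state.
- ctrl.sense(): the state, without advancing time (a new reading comes with each control period).
- ctrl.camera(name): name is "scene" or "top"; returns a dict with "frame" (480x640x3 uint8, red, green, blue), "range_z" (480x640 float32, m along the optical axis (not along the pixel's ray), 0 where there is no reading), "fovy" (degrees; the focal length in pixels is half the picture's height over the tangent of half this angle, whatever the lens; pixels are square), "cx", "cy" (the principal point, pixels), "k1" (the pictures are not rectified: a ray, as slopes to the right and down, at radius r is drawn at 1 + k1 r^2 times it, then the intrinsics apply), "R" (3x3) and "t" (3): a world point X has camera coordinates R X + t. Camera axes: x right, y down, z forward; pixel columns grow to the right and rows downward; lengths in m; the calibration is good to about 2 mm. A picture is of the moment at which its call begins.
- ctrl.finish_job(): hands the job in; it is judged then, once.
The state is a dict: "time": time; "q": joint angles; "qd": joint speeds; "effort": joint torques, N m; "tcp_pos": TCP position; "ee_rot": TCP orientation; "force": force on the tool from outside, world axes, zero at the start; "wrist_torque": the same for the moment, N m; "gripper_width": finger opening in m; "grip_force": force on a finger pad.
Only numpy, scipy, OpenCV 4.12 (cv2) and the standard library are available. Lean on these libraries where they do the work, as an engineer would, in place of code of your own. Each camera call takes 0.05 s, during which the arm holds its last target. There are 200 camera calls.

## Working session

There is one attempt and no reset: what is moved stays moved. The work goes in short steps, Python scripts to look and compute and a tool call to move; the robot and the scene stay as the last step left them, time stands still between calls to the robot, and variables do not carry over. Pictures are saved under pics/ and viewed, at most 10 in all, crops included, and the job is handed in when it is done.

Besides the shell and the picture viewer there is one more tool, called after "Call:" by a JSON object that holds its "name" and its "arguments", one argument or row to a line. arm_command: Moves the arm, as the interface text tells. Shifts and turns lie within -1 to 1; 1 stands for 40 cm of shift or 360 degrees of turn. Its arguments: {"type":"object","properties":{"offset":{"type":"array","items":{"type":"array","items":{"type":"number","minimum":-1,"maximum":1}}},"turn":{"type":"array","items":{"type":"number","minimum":-1,"maximum":1}},"grip":{"type":"array","items":{"type":"number"}},"force":{"type":"number"}},"required":["offset","turn","grip"]}

```bash
mkdir -p pics; cat > h.py <<'E'
import numpy as np, cv2, pickle
from workcell import ctrl
def shot(name, save=None):
    c=ctrl.camera(name)
    if save: cv2.imwrite('pics/'+save+'.png', c['frame'][:,:,::-1]); pickle.dump(c,open(f'{save}.pkl','wb'))
    return c
def K(c):
    f=240/np.tan(np.radians(c['fovy'])/2); return np.array([[f,0,c['cx']],[0,f,c['cy']],[0,0,1.]])
def cloud(c):
    v,u=np.mgrid[0:480,0:640]; k=K(c)
    p=cv2.undistortPoints(np.stack([u.ravel(),v.ravel()],1).astype(float)[:,None],k,np.array([c['k1'],0,0,0,0.]))[:,0]
    z=c['range_z'].ravel(); X=np.column_stack([p*z[:,None],z])
    W=(X-c['t'])@c['R']; W[z==0]=np.nan
    return W.reshape(480,640,3)
def proj(c,P):
    P=np.atleast_2d(P).astype(float); r,_=cv2.Rodrigues(c['R'])
    return cv2.projectPoints(P,r,np.array(c['t'],float),K(c),np.array([c['k1'],0,0,0,0.]))[0][:,0]
E
python3 - <<'E'
from h import *
for n in('scene','top'):
    c=shot(n,n+'0'); print(n,c['fovy'],c['k1'],c['t'],(-c['R'].T@c['t']).round(3))
s=ctrl.sense(); print(s['tcp_pos'],s['ee_rot'],s['gripper_width'],s['time'])
E
```

```text
scene 48.77095107723517 -0.12934798158622443 [0.60189196 0.14382544 1.74998286] [0.547 1.217 1.291]
top 56.61608339706331 -0.07098302923360292 [0.0014658  0.62149612 1.41592007] [0.445 0.007 1.481]
[0.16582676 0.52386244 0.19662195] [-3.14001704e+00 -3.09792158e-04  2.83478500e+00] 0.09286927408139993 0.1
```

View pics/scene0.png

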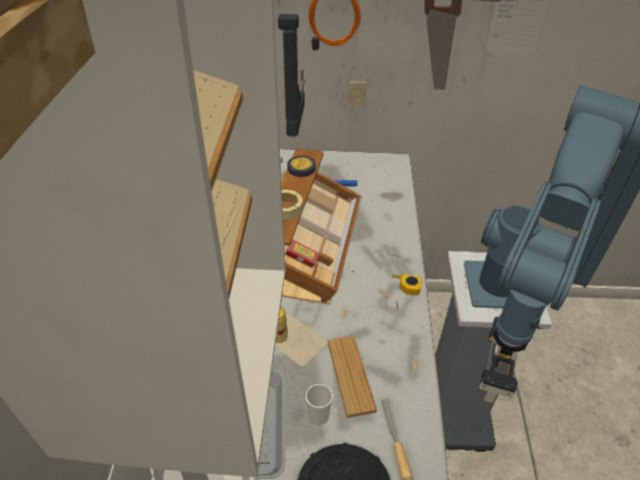

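View pics/top0.png

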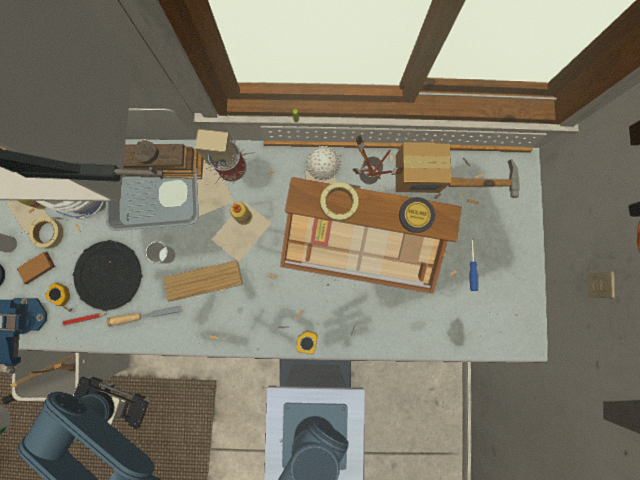

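```bash
python3 - <<'E'
import cv2, numpy as np
a=cv2.imread('pics/top0.png')[170:310,270:470]; b=cv2.imread('pics/scene0.png')[140:310,250:380]
a=cv2.resize(a,(800,560),interpolation=cv2.INTER_CUBIC)
cv2.imwrite('pics/topc.png',a)
b=cv2.resize(b,None,fx=3.5,fy=3.5,interpolation=cv2.INTER_CUBIC);cv2.imwrite('pics/scenec.png',b)
E
```

```text
(no output)
```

View pics/topc.png

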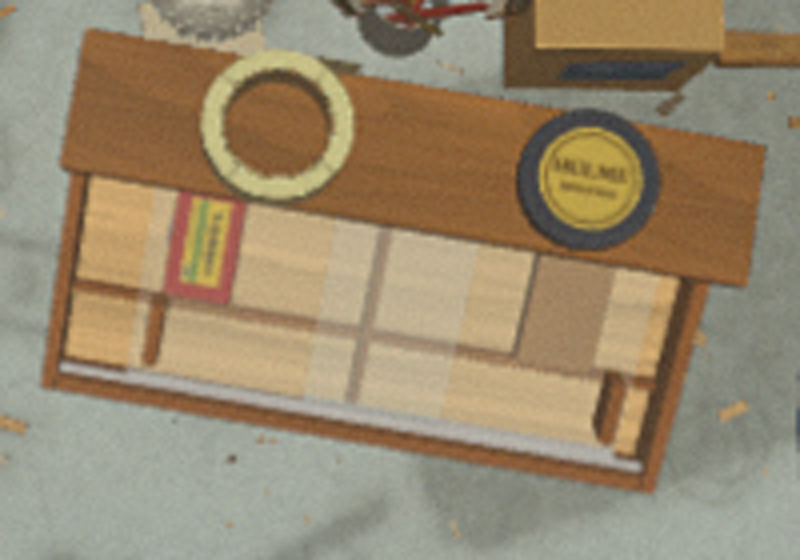

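View pics/scenec.png

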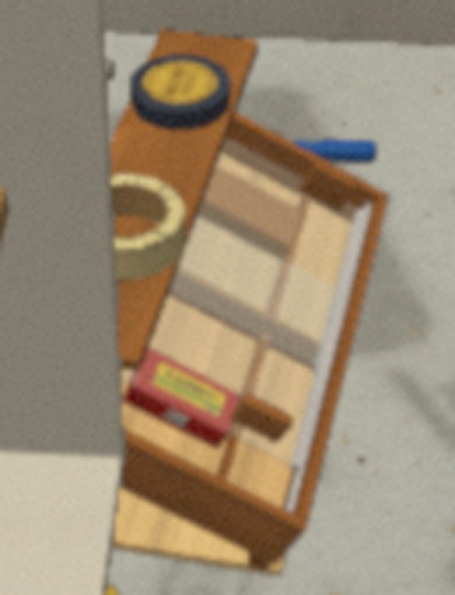

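The top crop shows the block (brownish patch, crop ≈(565,310)) in the right compartment. The red box is on the left at (205,245), the left rib at (152,330) and the right rib at (608,408). Both doors are partly open. The board is at about (203,281) in the full top picture.

```bash
cat >> h.py <<'E'
def ray_z(c,px,z):
    p=cv2.undistortPoints(np.array(px,float).reshape(-1,1,2),K(c),np.array([c['k1'],0,0,0,0.]))[:,0]
    d=np.column_stack([p,np.ones(len(p))])@c['R']; o=-c['R'].T@c['t']
    return o+d*((z-o[2])/d[:,2])[:,None]
E
python3 - <<'E'
from h import *
c=pickle.load(open('top0.pkl','rb')); W=cloud(c)
cr=lambda x,y:(270+(x-1.5)/4,170+(y-1.5)/4)
P=ray_z(c,[cr(62,168),cr(745,283),cr(88,30),cr(765,145)],0.245); print('shelf corners FL FR BL BR',P.round(4))
# shelf by depth
m=(abs(W[...,2]-.245)<.008); m[:150]=0;m[:, :270]=0;m[:,480:]=0
pts=W[m][:,:2].astype(np.float32); print('shelf rect',cv2.minAreaRect(pts), len(pts), np.median(W[m][:,2]))
# board
hsv=cv2.cvtColor(c['frame'],cv2.COLOR_RGB2HSV); m=np.zeros((480,640),bool); m[250:310,155:250]=1
m&=(hsv[...,1]>90)
n,l,st,ce=cv2.connectedComponentsWithStats(m.astype(np.uint8)); i=1+st[1:,4].argmax()
v,u=np.where(l==i); print('z board',np.nanmedian(W[l==i][:,2]),st[i])
P=ray_z(c,np.column_stack([u,v]),.019)[:,:2].astype(np.float32)
r=cv2.minAreaRect(P); print('board',r)
print(cv2.boxPoints(r))
Q=P.mean(0); print('mean',Q); w,V=np.linalg.eigh(np.cov(P.T)); print('axis',V[:,1], np.sqrt(w*12))
E
```

```text
shelf corners FL FR BL BR [[ 0.6813  0.0958  0.245 ]
 [ 0.6094 -0.3866  0.245 ]
 [ 0.7817  0.0802  0.245 ]
 [ 0.7086 -0.403   0.245 ]]
shelf rect ((0.34037959575653076, -0.09693199396133423), (0.49463358521461487, 0.8240302801132202), 81.12088775634766) 4888 0.24397223059435666
z board 0.018088569299220786 [ 164  261   78   40 1845]
board ((0.48713934421539307, 0.3783424496650696), (0.08559481799602509, 0.25121602416038513), 14.250813484191895)
[[0.41473836 0.48954988]
 [0.4765795  0.24606441]
 [0.55954033 0.26713502]
 [0.4976992  0.5106205 ]]
mean [0.48971382 0.3782587 ]
axis [-0.24491477  0.96954461] [0.08031624 0.25059881]
```

```bash
cat >> h.py <<'E'
YAW=-0.148; O=np.array([0.630,-0.1435,0])
def Rz(a): return np.array([[np.cos(a),-np.sin(a),0],[np.sin(a),np.cos(a),0],[0,0,1]])
U=np.array([.899,0,.438]);N=np.array([-.438,0,.899]);F=np.array([-.1,0,.03])
def syn(s,y,n): # slope coords -> world
    s,y,n=np.broadcast_arrays(*map(lambda a:np.asarray(a,float),(s,y,n)))
    L=F+s[...,None]*U+n[...,None]*N+y[...,None]*np.array([0,1,0]); return L@Rz(YAW).T+O
def tosyn(W):
    L=(W-O)@Rz(YAW)-F; return np.stack([L@U,L[...,1],L@N],-1)
E
python3 - <<'E'
from h import *
for nm in('top','scene'):
    c=pickle.load(open(nm+'0.pkl','rb')); T=tosyn(cloud(c))
    m=(T[...,2]>.062)&(T[...,2]<.088)&(T[...,0]>0.0)&(T[...,0]<.12)&(abs(T[...,1])<.232)
    n,l,st,ce=cv2.connectedComponentsWithStats(m.astype(np.uint8),connectivity=8)
    for i in range(1,n):
        if st[i,4]>6: q=T[l==i]; print(nm,st[i],'med',np.median(q,0).round(4),'min',q.min(0).round(4),'max',q.max(0).round(4))
    im=c['frame'][:,:,::-1].copy(); im=cv2.resize(im,None,fx=4,fy=4,interpolation=cv2.INTER_CUBIC)
    def pl(P,col):
        q=((proj(c,P)+.5)*4).round().astype(int); cv2.polylines(im,[q],True,col,1)
    pl(syn([0,.224,.224,0],[.235,.235,-.235,-.235],0),(0,255,0))
    pl(syn([0,.224,.224,0],[.247,.247,-.247,-.247],.05),(255,255,0))
    pl(syn([.069,.069],[.235,-.235],.014),(255,0,255)); pl(syn([.0,.2],[.0,.0],.032),(255,0,0))
    pl(np.array([[.014,.247,.245],[.118,.247,.245],[.118,-.247,.245],[.014,-.247,.245]])@Rz(YAW).T+O,(0,0,255))
    x0,y0,w,h=(275,165,195,140) if nm=='top' else (260,140,110,170)
    cv2.imwrite(f'pics/ov_{nm}.png',im[4*y0:4*(y0+h),4*x0:4*(x0+w)][:600,:800])
    # block/box colour extents
c=pickle.load(open('top0.pkl','rb')); T=tosyn(cloud(c))
cr=lambda x,y:[270+(x-1.5)/4,170+(y-1.5)/4]
def on(px,n):
    p0=ray_z(c,px,0.);p1=ray_z(c,px,.3); a=tosyn(p0);b=tosyn(p1); t=(n-a[:,2])/(b[:,2]-a[:,2]); return a+(b-a)*t[:,None]
print('block corners (n=29)',on([cr(536,254),cr(518,356),cr(596,371),cr(612,264)],.029).round(4))
print('ribs top n82: L',on([cr(143,292),cr(165,292),cr(163,365),cr(143,362)],.082).round(4))
print('R',on([cr(605,372),cr(628,375),cr(615,445),cr(594,435)],.082).round(4))
E
```

```text
top [305 245   7  17  69] med [0.0628 0.1649 0.08  ] min [0.0351 0.1592 0.0627] max [0.0855 0.1712 0.0856]
top [419 264   8  18  85] med [ 0.0602 -0.1892  0.0793] min [ 0.0323 -0.1983  0.0622] max [ 0.0843 -0.1837  0.0867]
scene [338 186  14  12  78] med [ 0.0608 -0.1853  0.0756] min [ 0.0362 -0.1993  0.0624] max [ 0.0848 -0.1769  0.0877]
scene [318 253  16  12 105] med [0.0628 0.1694 0.0765] min [0.0377 0.1556 0.0623] max [0.0878 0.1787 0.0872]
block corners (n=29) [[ 0.1606 -0.1152  0.029 ]
 [ 0.0761 -0.1193  0.029 ]
 [ 0.0746 -0.1819  0.029 ]
 [ 0.1629 -0.1741  0.029 ]]
ribs top n82: L [[0.0954 0.1771 0.082 ]
 [0.0983 0.1606 0.082 ]
 [0.0397 0.1534 0.082 ]
 [0.0394 0.1689 0.082 ]]
R [[ 0.0937 -0.1765  0.082 ]
 [ 0.0944 -0.194   0.082 ]
 [ 0.0367 -0.1976  0.082 ]
 [ 0.042  -0.18    0.082 ]]
```

View pics/ov_top.png

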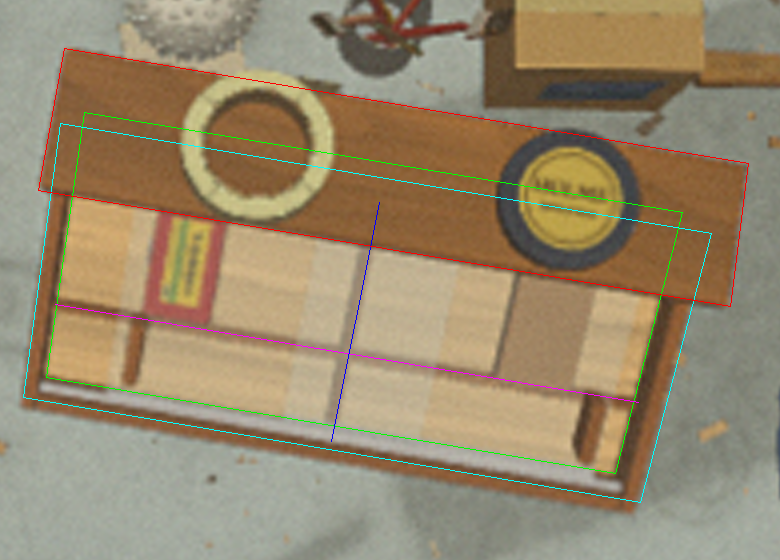

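Call:
{"name": "arm_command", "arguments": {
  "offset": [
    [0.75, -0.9, 0.13],
    [0.75, -0.9, 0.13],
    [0.75, -0.9, 0.13],
    [0.75, -0.9, 0.13],
    [0.75, -0.9, 0.13],
    [0.75, -0.9, 0.13],
    [0.75, -0.9, 0.13],
    [0.75, -0.9, 0.13],
    [0.75, -0.9, 0.13],
    [0.75, -0.9, 0.13],
    [0.75, -0.9, 0.13],
    [0.75, -0.9, 0.13]
  ],
  "turn": [0.0253, 0.0253, 0.0253, 0.0253, 0.0253, 0.0253, 0.0253, 0.0253, 0.0253, 0.0253, 0.0253, 0.0253],
  "grip": [0.5, 0.5, 0.5, 0.5, 0.5, 0.5, 0.5, 0.5, 0.5, 0.5, 0.5, 0.5],
  "force": 20
}}

```text
time: 1.3
tcp_pos: [0.4657, 0.1642, 0.2488]
ee_rot: [3.141, -0.002, 2.992]
force: [-1.1, 0.1, 0.6]
gripper_width: 0.0463
grip_force: 0.0
```

```bash
python3 - <<'E'
from h import *
c=pickle.load(open('top0.pkl','rb')); W=cloud(c)
for nm,(u,v,z0) in dict(cup=(157,252,.06),bottle=(238,212,.06)).items():
    w=W[v-18:v+18,u-18:u+18].reshape(-1,3); w=w[(w[:,2]>z0)&(w[:,2]<.3)]; print(nm,len(w),np.median(w,0).round(3),w.min(0).round(3),w.max(0).round(3))
for n,y in(('L',.165),('R',-.188)): print(n,syn(.063,y,.072).round(4))
s=ctrl.sense(); print(s['tcp_pos'],s['ee_rot'],s['q'],s['force'],s['time'])
E
```

```text
cup 228 [0.575 0.525 0.086] [0.538 0.476 0.06 ] [0.605 0.542 0.108]
bottle 283 [0.701 0.247 0.119] [0.681 0.226 0.064] [0.735 0.277 0.173]
L [0.5803 0.0307 0.1223]
R [ 0.5282 -0.3184  0.1223]
[0.46566818 0.16420637 0.2487862 ] [ 3.14138974e+00 -1.62750193e-03  2.99214803e+00] [ 1.12191628e-01  1.26110563e-01  1.57471044e+00  6.22113608e-04
  1.44229130e+00 -1.30924010e+00] [-1.12853035  0.07603501  0.64882058] 1.3
```

Call:
{"name": "arm_command", "arguments": {
  "offset": [
    [0.287, -0.334, -0.13],
    [0.287, -0.334, -0.13],
    [0.287, -0.334, -0.13],
    [0.287, -0.334, -0.13],
    [0.287, -0.334, -0.13],
    [0.287, -0.334, -0.22],
    [0.287, -0.334, -0.28],
    [0.287, -0.334, -0.34],
    [0.287, -0.334, -0.34]
  ],
  "turn": [0, 0, 0, 0, 0, 0, 0, 0, 0],
  "grip": [0.5, 0.5, 0.5, 0.5, 0.5, 0.5, 0.5, 0.5, 0.5]
}}

```text
time: 2.2
tcp_pos: [0.5771, 0.0335, 0.1104]
ee_rot: [3.141, -0.007, 2.996]
force: [-0.7, 0.1, 0.4]
gripper_width: 0.0467
grip_force: 0.0
```

```bash
python3 - <<'E'
from h import *
c=shot('top','t1'); im=cv2.resize(c['frame'][165:305,275:470,::-1],None,fx=4,fy=4,interpolation=cv2.INTER_CUBIC); cv2.imwrite('pics/t1c.png',im)
E
```

```text
(no output)
```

View pics/t1c.png

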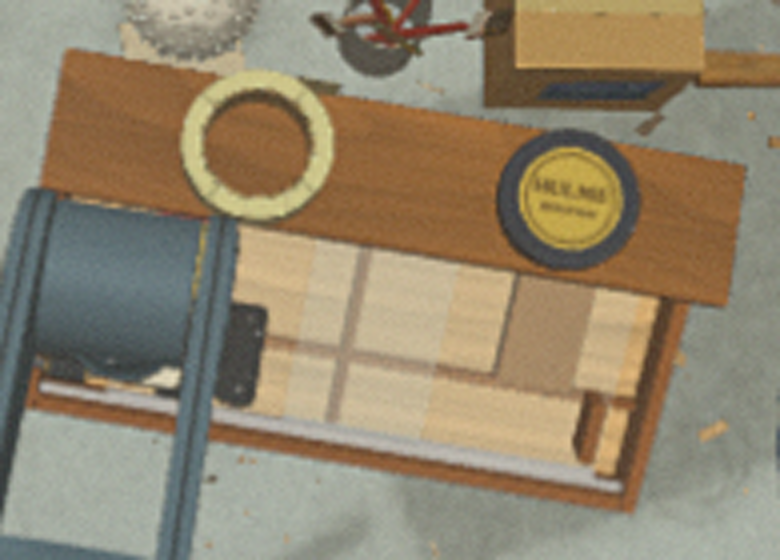

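The forearm hides the left rib, but nothing has been touched, so I'll close on it and check the width.

Call:
{"name": "arm_command", "arguments": {
  "offset": [
    [0, 0, 0],
    [0, 0, 0],
    [0, 0, 0],
    [0, 0, 0]
  ],
  "turn": [0, 0, 0, 0],
  "grip": [1, 1, 1, 1]
}}

```text
time: 2.65
tcp_pos: [0.5814, 0.0307, 0.1143]
ee_rot: [3.142, 0.002, 2.994]
force: [-0.4, -0.6, 0.2]
gripper_width: 0.0191
grip_force: 0.0
```

Call:
{"name": "arm_command", "arguments": {
  "offset": [
    [0, 0, 0],
    [0, 0, 0],
    [0.006, 0.04, 0],
    [0.012, 0.08, 0],
    [0.016, 0.105, 0],
    [0.016, 0.105, 0]
  ],
  "turn": [0, 0, 0, 0, 0, 0],
  "grip": [1, 1, 1, 1, 1, 1]
}}

```text
time: 3.25
tcp_pos: [0.5869, 0.0743, 0.1146]
ee_rot: [3.141, -0.0, 2.995]
force: [-5.1, 2.9, 8.8]
gripper_width: 0.0006
grip_force: 5.2
```

```bash
python3 - <<'E'
from h import *
s=ctrl.sense(); print(s['tcp_pos'],tosyn(np.array(s['tcp_pos'])).round(4),s['force'])
c=shot('scene','s2'); T=tosyn(cloud(c))
im=cv2.resize(c['frame'][140:310,250:380,::-1],None,fx=3.5,fy=3.5,interpolation=cv2.INTER_CUBIC); cv2.imwrite('pics/s2c.png',im)
E
```

```text
[0.58694078 0.07434245 0.11457923] [0.0598 0.2091 0.065 ] [-5.06275755  2.85405082  8.80418121]
```

View pics/s2c.png

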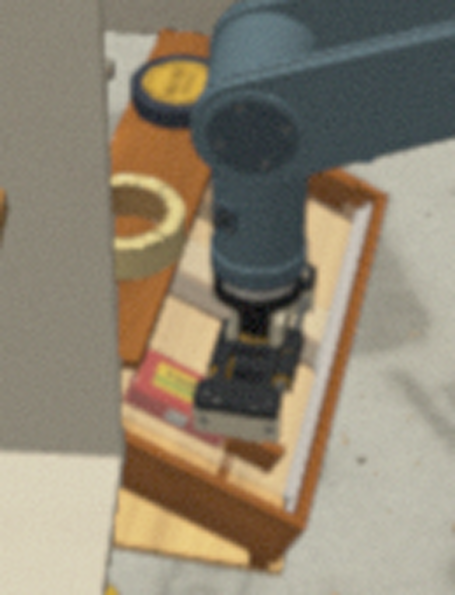

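```bash
python3 - <<'E'
from h import *
c0=pickle.load(open('scene0.pkl','rb'));c=pickle.load(open('s2.pkl','rb')); 
for q in(c0,c):
    T=tosyn(cloud(q)); hsv=cv2.cvtColor(q['frame'],cv2.COLOR_RGB2HSV)
    m=(T[...,2]>.054)&(T[...,2]<.088)&(T[...,0]>0.02)&(T[...,0]<.11)&(T[...,1]<.242)&(T[...,1]>.1)&(hsv[...,1]>110)
    t=T[m]; print(len(t),np.percentile(t,[2,50,98],axis=0).round(4).tolist())
    b=T[(T[...,0]>.0)&(T[...,0]<.09)&(T[...,1]>.2)&(T[...,1]<.26)&(T[...,2]>.04)]; print(np.percentile(b,[2,50,98],axis=0).round(3).tolist())
E
```

```text
127 [[0.0416, 0.1594, 0.0558], [0.0659, 0.1696, 0.0728], [0.0873, 0.1755, 0.0847]]
[[0.001, 0.21, 0.04], [0.039, 0.245, 0.047], [0.087, 0.253, 0.054]]
93 [[0.0401, 0.2014, 0.0546], [0.0596, 0.2091, 0.0675], [0.0857, 0.2158, 0.0815]]
[[0.004, 0.203, 0.045], [0.049, 0.239, 0.664], [0.088, 0.254, 0.817]]
```

Call:
{"name": "arm_command", "arguments": {
  "offset": [
    [0, 0, 0],
    [0, 0, 0],
    [0, 0, 0],
    [0, 0, 0]
  ],
  "turn": [0, 0, 0, 0],
  "grip": [0.6, 0.6, 0.6, 0.6]
}}

```text
time: 3.7
tcp_pos: [0.5868, 0.0738, 0.1146]
ee_rot: [3.14, -0.0, 2.994]
force: [-4.7, 3.5, 9.2]
gripper_width: 0.0276
grip_force: 5.2
```

```bash
python3 - <<'E'
from h import *
s=ctrl.sense(); print(s['tcp_pos'],tosyn(np.array(s['tcp_pos'])).round(4),s['force'],s['q'])
E
```

```text
[0.58677509 0.07375719 0.11458083] [0.0597 0.2085 0.065 ] [-4.67195368  3.45439164  9.18758216] [-6.42584880e-02  3.96943098e-01  1.54831708e+00  1.34039518e-03
  1.19669073e+00 -1.48778687e+00]
```

Call:
{"name": "arm_command", "arguments": {
  "offset": [
    [0, 0, 0.01],
    [0, 0, 0.03],
    [0, 0, 0.03]
  ],
  "turn": [0, 0, 0],
  "grip": [0.5, 0.5, 0.5]
}}

```text
time: 4.0
tcp_pos: [0.5883, 0.0725, 0.1266]
ee_rot: [3.142, 0.002, 2.994]
force: [-0.0, -0.6, 0.3]
gripper_width: 0.0456
grip_force: 0.0
```

```bash
python3 - <<'E'
from h import *
s=ctrl.sense(); print(s['tcp_pos'],tosyn(np.array(s['tcp_pos'])).round(4),s['force'],s['grip_force'])
for nm in('s2','s3'):
    c=shot('scene','s3') if nm=='s3' else pickle.load(open('s2.pkl','rb'))
    T=cloud(c); p=np.array(s['tcp_pos']) if nm=='s3' else np.array([.5869,.0743,.1146])
    px=proj(c,p)[0]; print(nm,px, T[int(px[1])-4:int(px[1])+6,int(px[0]),:].round(3).tolist())
cc=c; x,y=px.astype(int)
im=cc['frame'][:,:,::-1].copy(); im=im[y-45:y+30,x-50:x+50]; im=cv2.resize(im,None,fx=8,fy=8,interpolation=cv2.INTER_CUBIC)
cv2.circle(im,(int((px[0]-x+50.5)*8),int((px[1]-y+45.5)*8)),5,(0,255,0),1)
cv2.imwrite('pics/s3c.png',im)
E
```

```text
[0.58827548 0.07254842 0.12658493] [0.0665 0.2075 0.0751] [-0.01239094 -0.56600207  0.31553009] 0.0
s2 [322.43039914 269.50547526] [[0.585, 0.163, 0.225], [0.588, 0.074, 0.13], [0.588, 0.075, 0.126], [0.588, 0.075, 0.122], [0.588, 0.074, 0.117], [0.588, 0.073, 0.111], [0.588, 0.074, 0.108], [0.588, 0.075, 0.104], [0.588, 0.071, 0.096], [0.588, 0.077, 0.097]]
s3 [322.06847779 266.3659094 ] [[0.587, 0.109, 0.182], [0.587, 0.111, 0.18], [0.587, 0.115, 0.18], [0.587, 0.113, 0.173], [0.587, 0.113, 0.169], [0.587, 0.107, 0.159], [0.587, 0.112, 0.16], [0.589, 0.059, 0.101], [0.589, 0.062, 0.099], [0.589, 0.063, 0.096]]
```

View pics/s3c.png

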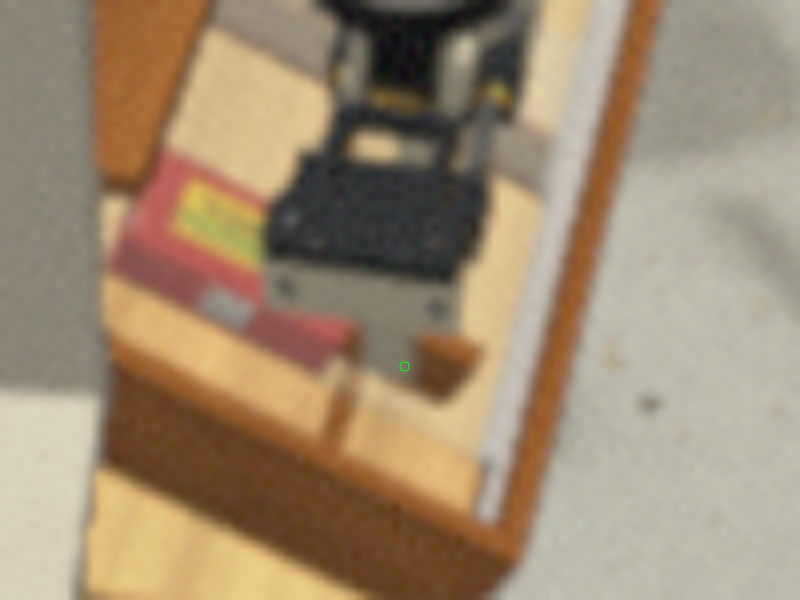

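The rib now lies between the open fingers, near px (322,266), and the door has moved 40 mm with the tool. I'll close again slightly higher and watch the width.

Call:
{"name": "arm_command", "arguments": {
  "offset": [
    [-0.01, 0, -0.015],
    [-0.01, 0, -0.015],
    [-0.01, 0, -0.015],
    [-0.01, 0, -0.015],
    [-0.01, 0, -0.015],
    [-0.01, 0, -0.015]
  ],
  "turn": [0, 0, 0, 0, 0, 0],
  "grip": [0.8, 0.8, 0.8, 0.8, 0.8, 0.8]
}}

```text
time: 4.65
tcp_pos: [0.5834, 0.0727, 0.1194]
ee_rot: [-3.142, 0.0, 2.994]
force: [0.2, -0.2, -0.8]
gripper_width: 0.0189
grip_force: 0.0
```

Call:
{"name": "arm_command", "arguments": {
  "offset": [
    [0, 0, 0],
    [0, 0, 0],
    [0, 0, 0]
  ],
  "turn": [0, 0, 0],
  "grip": [0.9, 0.9, 0.9]
}}

```text
time: 4.95
tcp_pos: [0.5833, 0.0728, 0.1194]
ee_rot: [3.142, 0.0, 2.994]
force: [-0.5, -0.6, 0.3]
gripper_width: 0.0096
grip_force: 0.0
```

```bash
python3 - <<'E'
from h import *
c=shot('scene','s4'); T=tosyn(cloud(c)); s=ctrl.sense(); print(tosyn(np.array(s['tcp_pos'])).round(4))
px=proj(c,s['tcp_pos'])[0].round().astype(int); print(px)
hsv=cv2.cvtColor(c['frame'],cv2.COLOR_RGB2HSV)
for v in range(px[1]-6,px[1]+8):
    print(v,[ '%d/%d/%d%s'%(*(T[v,u]*1000).round(),'B' if hsv[v,u,1]>110 else '.') for u in range(px[0]-5,px[0]+12,2)])
E
```

```text
[0.0589 0.207  0.0708]
[324 268]
262 ['106/292/170.', '101/291/173.', '97/295/181.', '92/294/183.', '86/290/183.', '81/289/185.', '77/288/189.', '27/140/47.', '22/139/50.']
263 ['104/291/166.', '99/292/171.', '95/293/176.', '89/287/173.', '85/290/180.', '82/296/189.', '75/287/184.', '27/145/48.', '20/140/48.']Traceback (most recent call last):
  File "<stdin>", line 6, in <module>
ValueError: cannot convert float NaN to integer
```

```bash
python3 - <<'E'
from h import *
c=pickle.load(open('s4.pkl','rb')); T=np.nan_to_num(tosyn(cloud(c)));hsv=cv2.cvtColor(c['frame'],cv2.COLOR_RGB2HSV)
for v in range(262,280):
    print(v,' '.join('%d/%d/%d%s'%(*(T[v,u]*1000).round(),'B' if hsv[v,u,1]>110 else '.') for u in range(316,338,2)))
E
```

```text
262 112/290/163. 107/290/167. 105/297/177. 99/293/177. 94/292/179. 90/294/185. 85/294/189. 80/292/191. 31/143/48. 24/138/48. 18/136/50.
263 85/196/65B 106/291/165. 0/0/0. 97/292/173. 92/293/177. 88/293/181. 82/290/181. 78/289/184. 30/147/48. 23/142/47. 16/137/46.
264 83/193/58B 78/195/64B 82/229/101. 77/226/103. 71/224/104. 85/291/175. 80/290/177. 76/291/182. 30/152/49. 0/0/0. 18/149/54.
265 82/197/57B 75/193/57B 80/229/98. 75/227/100. 70/227/104. 63/220/100. 50/193/78B 43/188/77B 39/191/83. 21/150/47. 15/147/48.
266 78/189/46B 74/194/54B 69/194/59B 65/198/67B 58/194/67B 53/192/69B 47/190/71B 45/198/83B 28/160/49. 20/152/45. 15/151/48.
267 78/199/52. 72/195/51. 67/195/56B 61/193/58B 56/193/61B 52/196/69B 46/194/71B 41/193/74B 27/166/51. 20/158/47. 15/159/52.
268 78/204/53. 71/200/53. 64/192/48. 59/191/52B 53/191/55B 51/199/68B 45/196/69B 39/194/71. 26/169/49. 18/160/45. 14/162/50.
269 76/204/49. 69/198/46. 64/198/51. 58/196/53. 52/193/53B 47/193/58B 43/198/67B 32/178/51. 26/175/52. 18/167/48. 11/162/46.
270 72/198/39. 69/205/50. 63/204/53. 56/195/47. 52/199/56. 46/196/57B 40/193/57B 
[... 446 characters left out ...]
/1B 52/208/45. 46/207/48. 40/204/49. 33/199/48. 27/196/49. 20/189/46. 14/187/47. 3/170/34.
275 56/179/-2B 50/176/-1B 44/171/-2B 37/167/-2B 44/206/43. 38/204/46. 34/207/53. 26/198/47. 21/200/53. 14/193/50. 2/172/32.
276 57/188/3B 50/182/1B 43/177/0B 35/168/-4B 29/165/-3B 37/206/43. 31/204/45. 26/203/48. 19/199/48. 11/190/43. 1/175/32.
277 55/189/0B 49/184/0B 42/179/-2B 36/178/1B 28/170/-3B 23/168/-1B 30/209/46. 25/207/48. 18/202/48. 12/199/48. 1/181/34.
278 69/243/54B 48/189/0B 41/183/-1B 33/174/-7B 27/173/-4B 21/171/-2B 13/161/-7B 21/203/40. 18/208/49. 10/201/46. 3/193/42.
279 66/238/45B 62/242/53B 40/188/0B 33/181/-3B 27/178/-2B 20/173/-4B 16/176/3B 7/166/-2B 15/207/44. 11/210/51. 1/196/40B
```

Call:
{"name": "arm_command", "arguments": {
  "offset": [
    [0, 0, 0.12],
    [0, 0, 0.24],
    [0, 0, 0.3],
    [0, 0, 0.3],
    [0, 0, 0.3]
  ],
  "turn": [0, 0, 0, 0, 0],
  "grip": [0, 0, 0, 0, 0]
}}

```text
time: 5.5
tcp_pos: [0.5832, 0.0727, 0.2394]
ee_rot: [3.142, 0.001, 2.994]
force: [-0.9, 0.4, 0.0]
gripper_width: 0.0449
grip_force: 0.0
```

```bash
cat > tip.py <<'E'
from h import *
import sys
s=ctrl.sense(); p=np.array(s['tcp_pos']); w=s['gripper_width']; print(p.round(4),s['ee_rot'],w)
c=shot('scene',sys.argv[1]); W=np.nan_to_num(cloud(c))
# tool-frame: a = along case x-ish (tool width), b= closing dir
psi=s['ee_rot'][2]; b=np.array([np.sin(psi),-np.cos(psi),0]); b=b if b[1]>0 else -b; a=np.array([b[1],-b[0],0])
D=W-p; A=D@a;B=D@b;Z=D[...,2]
m=(abs(A)<.05)&(abs(B)<.12)&(Z>-.01)&(Z<.08)
v,u=np.where(m)
for r in range(v.min(),v.max()+1):
    k=m[r]; print(r,np.where(k)[0].min(),np.where(k)[0].max(),'A',(A[r][k].min()*1000).round(),(A[r][k].max()*1000).round(),'B',np.median(B[r][k]*1000).round(),'Z',np.median(Z[r][k]*1000).round())
px=proj(c,p)[0].astype(int); print(px)
E
python3 tip.py s5
```

```text
[0.5832 0.0727 0.2394] [3.14156871e+00 6.12222326e-04 2.99382252e+00] 0.04491680241590221
232 319 322 A -1.0 9.0 B 40.0 Z 64.0
233 319 326 A -9.0 9.0 B 36.0 Z 58.0
234 319 326 A -9.0 9.0 B 38.0 Z 55.0
235 319 326 A -10.0 9.0 B 37.0 Z 50.0
236 319 326 A -9.0 8.0 B 38.0 Z 47.0
237 319 326 A -9.0 9.0 B 37.0 Z 42.0
238 319 326 A -9.0 9.0 B 34.0 Z 37.0
239 319 326 A -10.0 9.0 B 36.0 Z 34.0
240 321 325 A -9.0 4.0 B 36.0 Z 31.0
[324 239]
```

Depth shows the fingers ending about 30 mm above the reported TCP, so the fingertips were riding on top of the rib. I'll correct for that and grip about 28 mm lower.

Call:
{"name": "arm_command", "arguments": {
  "offset": [
    [0, -0.048, -0.12],
    [0, -0.048, -0.24],
    [0, -0.048, -0.3],
    [0, -0.048, -0.35],
    [0, -0.048, -0.38],
    [0, -0.048, -0.38]
  ],
  "turn": [0, 0, 0, 0, 0, 0],
  "grip": [0.5, 0.5, 0.5, 0.5, 0.5, 0.5]
}}

```text
time: 6.15
tcp_pos: [0.581, 0.0537, 0.0843]
ee_rot: [-3.141, -0.006, 2.994]
force: [0.0, 0.1, 0.9]
gripper_width: 0.0467
grip_force: 0.0
```

Call:
{"name": "arm_command", "arguments": {
  "offset": [
    [0, 0, 0],
    [0, 0, 0],
    [0, 0, 0],
    [0, 0, 0],
    [0, 0, 0],
    [0, 0, 0]
  ],
  "turn": [0, 0, 0, 0, 0, 0],
  "grip": [1, 1, 1, 1, 1, 1]
}}

```text
time: 6.75
tcp_pos: [0.5837, 0.0537, 0.088]
ee_rot: [3.141, 0.001, 2.994]
force: [-0.1, 1.7, 2.9]
gripper_width: 0.0121
grip_force: 20.0
```

Call:
{"name": "arm_command", "arguments": {
  "offset": [
    [0.003, 0.02, 0],
    [0.006, 0.04, 0],
    [0.009, 0.06, 0],
    [0.0105, 0.07, 0]
  ],
  "turn": [0, 0, 0, 0],
  "grip": [1, 1, 1, 1]
}}

```text
time: 7.15
tcp_pos: [0.5881, 0.0824, 0.088]
ee_rot: [-3.142, 0.001, 2.994]
force: [-0.0, -2.3, 5.8]
gripper_width: 0.012
grip_force: 20.0
```

Call:
{"name": "arm_command", "arguments": {
  "offset": [
    [0.0015, 0.01, 0],
    [0.003, 0.02, 0],
    [0.0045, 0.03, 0],
    [0.0045, 0.03, 0]
  ],
  "turn": [0, 0, 0, 0],
  "grip": [1, 1, 1, 1]
}}

```text
time: 7.55
tcp_pos: [0.5883, 0.0833, 0.0878]
ee_rot: [-3.124, -0.001, 2.995]
force: [-8.0, -35.4, 9.5]
gripper_width: 0.012
grip_force: 20.0
```

Call:
{"name": "arm_command", "arguments": {
  "offset": [
    [-0.004, -0.028, 0],
    [-0.004, -0.028, 0],
    [-0.004, -0.028, 0.1],
    [-0.004, -0.028, 0.2],
    [-0.05, -0.2, 0.25],
    [-0.1, -0.5, 0.25],
    [-0.14, -0.8, 0.25],
    [-0.15, -1, 0.25],
    [-0.15, -1, 0.25],
    [-0.15, -1, 0.25]
  ],
  "turn": [0, 0, 0, 0, 0, 0, 0, 0, 0, 0],
  "grip": [0.5, 0.5, 0.5, 0.5, 0.5, 0.5, 0.5, 0.5, 0.5, 0.5]
}}

```text
time: 8.55
tcp_pos: [0.5409, -0.2119, 0.1858]
ee_rot: [3.14, 0.0, 2.995]
force: [1.1, 0.4, 1.2]
gripper_width: 0.0466
grip_force: 0.0
```

```bash
cat > ribs.py <<'E'
from h import *
for nm in('top','scene'):
    c=shot(nm,'rib_'+nm); T=np.nan_to_num(tosyn(cloud(c))); hsv=cv2.cvtColor(c['frame'],cv2.COLOR_RGB2HSV)
    m=(T[...,2]>.06)&(T[...,2]<.09)&(T[...,0]>0.02)&(T[...,0]<.1)&(abs(T[...,1])<.24)&(hsv[...,1]>110)
    n,l,st,ce=cv2.connectedComponentsWithStats(m.astype(np.uint8),connectivity=8)
    for i in range(1,n):
        if st[i,4]>15: print(nm,st[i],np.percentile(T[l==i],[3,50,97],axis=0).round(4).tolist())
s=ctrl.sense(); print(s['tcp_pos'],tosyn(np.array(s['tcp_pos'])).round(4),s['force'])
E
python3 ribs.py; python3 -c "
from h import *
print(syn(.063,-.188,.072))"
```

```text
top [289 242   6  16  60] [[0.0413, 0.2117, 0.067], [0.0667, 0.2168, 0.0802], [0.0858, 0.222, 0.0837]]
scene [343 187   9  11  60] [[0.038, -0.1962, 0.0611], [0.0531, -0.186, 0.0771], [0.0723, -0.1773, 0.0854]]
scene [314 264  17  13 112] [[0.0418, 0.2129, 0.061], [0.0642, 0.2222, 0.0741], [0.0861, 0.227, 0.085]]
[ 0.54045105 -0.2165554   0.18545591] [ 0.088  -0.0855  0.13  ] [ 0.61892523  0.94621213 -0.1274306 ]
[ 0.52819726 -0.31840015  0.122322  ]
```

Call:
{"name": "arm_command", "arguments": {
  "offset": [
    [-0.03, -0.254, -0.03],
    [-0.03, -0.254, -0.03],
    [-0.03, -0.254, -0.07],
    [-0.03, -0.254, -0.15],
    [-0.03, -0.254, -0.21],
    [-0.03, -0.254, -0.245],
    [-0.03, -0.254, -0.245]
  ],
  "turn": [0, 0, 0, 0, 0, 0, 0],
  "grip": [0.5, 0.5, 0.5, 0.5, 0.5, 0.5, 0.5]
}}

```text
time: 9.35
tcp_pos: [0.5282, -0.3107, 0.0856]
ee_rot: [3.138, -0.004, 2.995]
force: [-0.6, -0.5, -0.5]
gripper_width: 0.0464
grip_force: 0.0
```

Call:
{"name": "arm_command", "arguments": {
  "offset": [
    [0, 0, 0],
    [0, 0, 0],
    [0, 0, 0],
    [0, 0, 0],
    [0, 0, 0],
    [0, 0, 0]
  ],
  "turn": [0, 0, 0, 0, 0, 0],
  "grip": [1, 1, 1, 1, 1, 1]
}}

```text
time: 9.95
tcp_pos: [0.5294, -0.3142, 0.0893]
ee_rot: [-3.14, 0.002, 2.993]
force: [0.3, -1.4, 5.4]
gripper_width: 0.0118
grip_force: 20.0
```

Call:
{"name": "arm_command", "arguments": {
  "offset": [
    [0.009, 0.06, 0],
    [0.018, 0.12, 0],
    [0.027, 0.18, 0],
    [0.036, 0.24, 0],
    [0.045, 0.3, 0],
    [0.051, 0.345, 0],
    [0.055, 0.37, 0],
    [0.055, 0.37, 0]
  ],
  "turn": [0, 0, 0, 0, 0, 0, 0, 0],
  "grip": [1, 1, 1, 1, 1, 1, 1, 1]
}}

```text
time: 10.75
tcp_pos: [0.5528, -0.1638, 0.0893]
ee_rot: [3.141, 0.004, 2.995]
force: [4.6, 1.2, 5.3]
gripper_width: 0.0118
grip_force: 20.0
```

Call:
{"name": "arm_command", "arguments": {
  "offset": [
    [0.0015, 0.01, 0],
    [0.002, 0.015, 0],
    [0.0025, 0.018, 0],
    [0.0025, 0.018, 0]
  ],
  "turn": [0, 0, 0, 0],
  "grip": [1, 1, 1, 1]
}}

```text
time: 11.15
tcp_pos: [0.5536, -0.1586, 0.0893]
ee_rot: [-3.141, 0.004, 2.993]
force: [5.4, -1.6, 5.7]
gripper_width: 0.0118
grip_force: 20.0
```

Call:
{"name": "arm_command", "arguments": {
  "offset": [
    [0.0005, 0.006, 0],
    [0.001, 0.012, 0],
    [0.001, 0.018, 0],
    [0.001, 0.018, 0]
  ],
  "turn": [0, 0, 0, 0],
  "grip": [1, 1, 1, 1]
}}

```text
time: 11.55
tcp_pos: [0.5537, -0.1582, 0.0893]
ee_rot: [-3.13, 0.005, 2.994]
force: [0.8, -22.5, -0.1]
gripper_width: 0.0122
grip_force: 20.0
```

Call:
{"name": "arm_command", "arguments": {
  "offset": [
    [-0.003, -0.02, 0],
    [-0.003, -0.02, 0],
    [-0.003, -0.02, 0.1],
    [-0.003, -0.02, 0.2],
    [-0.1, -0.1, 0.3],
    [-0.25, -0.33, 0.35],
    [-0.25, -0.33, 0.35],
    [-0.25, -0.33, 0.35],
    [-0.25, -0.33, 0.35]
  ],
  "turn": [0, 0, 0, 0, 0, 0, 0, 0, 0],
  "grip": [0.5, 0.5, 0.3, 0, 0, 0, 0, 0, 0]
}}

```text
time: 12.45
tcp_pos: [0.4504, -0.2843, 0.2283]
ee_rot: [3.141, -0.001, 2.99]
force: [0.4, 0.6, -0.3]
gripper_width: 0.0796
grip_force: 0.0
```

```bash
python3 ribs.py; python3 - <<'E'
from h import *
for nm in('top','scene'):
    c=pickle.load(open(f'rib_{nm}.pkl','rb')); T=np.nan_to_num(tosyn(cloud(c))); hsv=cv2.cvtColor(c['frame'],cv2.COLOR_RGB2HSV)
    m=(T[...,2]>.022)&(T[...,2]<.037)&(T[...,0]>.06)&(T[...,0]<.2)&(T[...,1]<-.08)&(T[...,1]>-.215)
    n,l,st,ce=cv2.connectedComponentsWithStats(m.astype(np.uint8)); i=1+st[1:,4].argmax(); t=T[l==i]; print(nm,st[i],np.percentile(t,[1,50,99],axis=0).round(4).tolist())
    for s0 in(.08,.1,.12): 
        k=t[abs(t[:,0]-s0)<.01]; 
        if len(k): print(s0,k[:,1].min().round(4),k[:,1].max().round(4))
c=pickle.load(open('rib_top.pkl','rb'))
im=cv2.resize(c['frame'][165:305,275:470,::-1],None,fx=4,fy=4,interpolation=cv2.INTER_CUBIC); cv2.imwrite('pics/t6c.png',im)
E
```

```text
top [289 241   6  17  60] [[0.0424, 0.2118, 0.0648], [0.0667, 0.2165, 0.0804], [0.0856, 0.2217, 0.0859]]
top [367 255   6  17  64] [[0.0409, -0.0308, 0.0683], [0.0627, -0.0253, 0.0802], [0.0843, -0.02, 0.0855]]
scene [329 215  16  11  95] [[0.0384, -0.0286, 0.061], [0.0627, -0.022, 0.0756], [0.085, -0.0147, 0.0853]]
scene [313 265  17  13 100] [[0.0435, 0.2145, 0.0604], [0.0651, 0.2216, 0.0742], [0.0861, 0.2272, 0.0841]]
[ 0.45170448 -0.28175591  0.22735874] [ 0.0361 -0.163   0.2019] [ 0.41748123  0.08008049 -0.51501269]
top [399 234  25  30 533] [[0.0699, -0.1778, 0.0227], [0.1156, -0.1476, 0.0274], [0.1598, -0.1182, 0.034]]
0.08 -0.1778 -0.1182
0.1 -0.1787 -0.1174
0.12 -0.1785 -0.118
scene [308 188  28  23 312] [[0.0716, -0.1795, 0.0221], [0.1228, -0.1429, 0.0275], [0.1724, -0.1132, 0.0347]]
0.08 -0.1767 -0.1162
0.1 -0.1797 -0.1101
0.12 -0.1803 -0.1147
```

View pics/t6c.png

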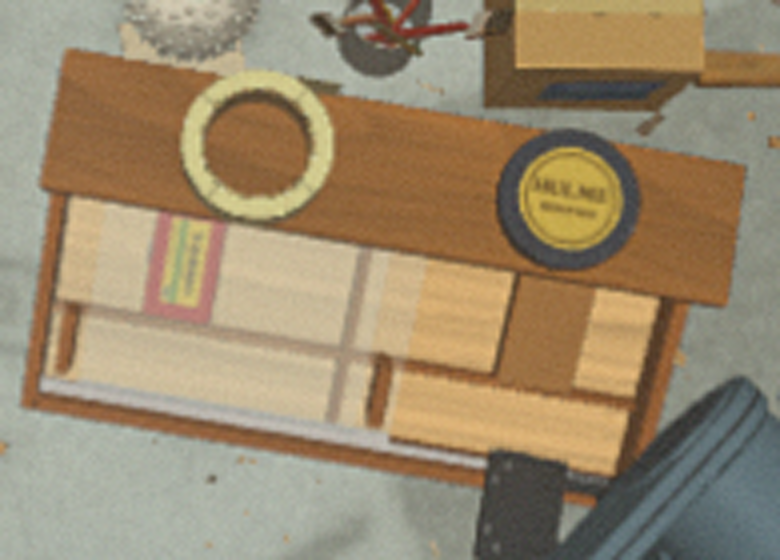

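Call:
{"name": "arm_command", "arguments": {
  "offset": [
    [0.12, -0.009, 0],
    [0.22, -0.009, 0],
    [0.29, -0.009, -0.03],
    [0.3145, -0.009, -0.1],
    [0.3145, -0.009, -0.2],
    [0.3145, -0.009, -0.3],
    [0.3145, -0.009, -0.37],
    [0.3145, -0.009, -0.41],
    [0.3145, -0.009, -0.43],
    [0.3145, -0.009, -0.445],
    [0.3145, -0.009, -0.445]
  ],
  "turn": [0, 0, 0, 0, 0, 0, 0, 0, 0, 0, 0],
  "grip": [0, 0, 0, 0, 0, 0, 0, 0, 0, 0, 0]
}}

```text
time: 13.65
tcp_pos: [0.5781, -0.2854, 0.0497]
ee_rot: [3.141, -0.001, 2.995]
force: [0.0, -0.2, 0.6]
gripper_width: 0.0929
grip_force: 0.0
```

Call:
{"name": "arm_command", "arguments": {
  "offset": [
    [0, 0, 0],
    [0, 0, 0],
    [0, 0, 0],
    [0, 0, 0],
    [0, 0, 0],
    [0, 0, 0],
    [0, 0, 0]
  ],
  "turn": [0, 0, 0, 0, 0, 0, 0],
  "grip": [1, 1, 1, 1, 1, 1, 1],
  "force": 5
}}

```text
time: 14.35
tcp_pos: [0.578, -0.2866, 0.0505]
ee_rot: [-3.141, 0.0, 2.994]
force: [-1.4, 1.0, 2.9]
gripper_width: 0.06
grip_force: 5.0
```

Call:
{"name": "arm_command", "arguments": {
  "offset": [
    [0, 0, 0.01],
    [0, 0, 0.03],
    [-0.001, 0, 0.05],
    [-0.003, 0, 0.07],
    [-0.005, 0, 0.09],
    [-0.007, 0, 0.107],
    [-0.007, 0, 0.107]
  ],
  "turn": [0, 0, 0, 0, 0, 0, 0],
  "grip": [1, 1, 1, 1, 1, 1, 1]
}}

```text
time: 15.05
tcp_pos: [0.5757, -0.2869, 0.0944]
ee_rot: [-3.14, 0.002, 2.994]
force: [0.1, -0.1, -1.1]
gripper_width: 0.06
grip_force: 5.0
```

```bash
cat > tilt.py <<'E'
from h import *
s=ctrl.sense(); p=np.array(s['tcp_pos']); print(p.round(4),s['force'],s['gripper_width'],s['grip_force'])
for nm in('top','scene'):
    c=shot(nm,'til_'+nm); W=np.nan_to_num(cloud(c)); hsv=cv2.cvtColor(c['frame'],cv2.COLOR_RGB2HSV)
    L=(W-O)@Rz(YAW); pl=(p-O)@Rz(YAW)
    m=(abs(L[...,1]-pl[1])<.028)&(L[...,0]>-.06)&(L[...,0]<.1)&(L[...,2]>.07)&(L[...,2]<.2)&(hsv[...,1]>90)
    q=L[m]; print(nm,len(q))
    for x in np.arange(-.06,.1,.01):
        k=q[abs(q[:,0]-x)<.005]
        if len(k)>2: print(round(x,3),len(k),'z pct',np.percentile(k[:,2],[10,50,90]).round(4),'y',k[:,1].min().round(3),k[:,1].max().round(3))
E
python3 tilt.py
```

```text
[ 0.5757 -0.2869  0.0944] [ 0.12081578 -0.104517   -1.05831827] 0.060008993343148374 4.9989283829927444
top 41
0.01 9 z pct [0.1545 0.1594 0.1624] y -0.137 -0.124
0.02 24 z pct [0.1586 0.162  0.166 ] y -0.141 -0.122
0.03 4 z pct [0.0898 0.092  0.0977] y -0.127 -0.122
scene 299
-0.05 25 z pct [0.0714 0.0759 0.1325] y -0.177 -0.122
-0.04 19 z pct [0.0712 0.1282 0.1361] y -0.168 -0.123
-0.02 12 z pct [0.0715 0.0757 0.1397] y -0.16 -0.123
-0.01 32 z pct [0.0707 0.0741 0.1435] y -0.167 -0.123
0.0 37 z pct [0.0758 0.0839 0.1409] y -0.164 -0.122
0.01 28 z pct [0.0794 0.0842 0.1443] y -0.166 -0.123
0.02 48 z pct [0.0838 0.1126 0.1634] y -0.167 -0.122
0.03 55 z pct [0.09   0.145  0.1694] y -0.174 -0.122
0.04 27 z pct [0.0942 0.0974 0.1186] y -0.168 -0.122
0.05 15 z pct [0.0982 0.1028 0.107 ] y -0.163 -0.129
```

The block came up still at 26°, held by the grip. I'll level it by raising its far end against the underside of the fixed shelf with this light grip.

Call:
{"name": "arm_command", "arguments": {
  "offset": [
    [0, 0, 0.05],
    [0, 0, 0.1],
    [0, 0, 0.125],
    [0, 0, 0.145],
    [0, 0, 0.165],
    [0, 0, 0.18],
    [0, 0, 0.195],
    [0, 0, 0.205],
    [0, 0, 0.205]
  ],
  "turn": [0, 0, 0, 0, 0, 0, 0, 0, 0],
  "grip": [1, 1, 1, 1, 1, 1, 1, 1, 1]
}}

```text
time: 16.05
tcp_pos: [0.5753, -0.2866, 0.1754]
ee_rot: [-3.141, 0.001, 2.994]
force: [0.8, -0.4, -1.2]
gripper_width: 0.0598
grip_force: 5.0
```

```bash
sed -i 's/<.2)&(hsv/<.26)\&(hsv/' tilt.py; python3 tilt.py
```

```text
[ 0.5753 -0.2866  0.1754] [ 0.8487261  -0.38934105 -1.21504863] 0.05979187990950572 4.999979585409164
top 48
-0.05 6 z pct [0.0711 0.0735 0.1477] y -0.161 -0.123
0.01 12 z pct [0.2212 0.2341 0.2417] y -0.144 -0.123
0.02 14 z pct [0.2387 0.2433 0.2465] y -0.146 -0.123
0.09 7 z pct [0.2424 0.2452 0.2465] y -0.177 -0.17
scene 345
-0.05 28 z pct [0.0709 0.1948 0.2176] y -0.177 -0.123
-0.04 16 z pct [0.0723 0.2136 0.2185] y -0.169 -0.123
-0.03 3 z pct [0.0948 0.1875 0.1911] y -0.149 -0.122
-0.02 23 z pct [0.0709 0.0753 0.2008] y -0.177 -0.122
-0.01 47 z pct [0.0728 0.083  0.2209] y -0.174 -0.122
0.0 48 z pct [0.0733 0.0806 0.222 ] y -0.177 -0.122
0.01 47 z pct [0.0806 0.0889 0.2241] y -0.177 -0.122
0.02 49 z pct [0.0845 0.0919 0.244 ] y -0.177 -0.122
0.03 33 z pct [0.0902 0.0937 0.2161] y -0.177 -0.124
0.04 32 z pct [0.0937 0.0973 0.1019] y -0.177 -0.122
0.05 19 z pct [0.0979 0.1016 0.1038] y -0.176 -0.126
```

Call:
{"name": "arm_command", "arguments": {
  "offset": [
    [0, 0, 0.01],
    [0, 0, 0.016],
    [0, 0, 0.022],
    [0, 0, 0.022]
  ],
  "turn": [0, 0, 0, 0],
  "grip": [1, 1, 1, 1]
}}

```text
time: 16.55
tcp_pos: [0.5753, -0.2866, 0.1842]
ee_rot: [-3.141, 0.001, 2.994]
force: [0.7, 0.2, -0.3]
gripper_width: 0.0601
grip_force: 5.0
```

```bash
cat > side.py <<'E'
from h import *
s=ctrl.sense(); p=np.array(s['tcp_pos']); print(p.round(4),s['force'],s['gripper_width'])
c=shot('scene','side'); W=np.nan_to_num(cloud(c)); L=(W-O)@Rz(YAW); pl=(p-O)@Rz(YAW)
m=(abs(L[...,1]-pl[1]-.03)<.012)&(abs(L[...,0]-pl[0]-.04)<.075)&(L[...,2]>p[2]-.02)&(L[...,2]<p[2]+.065)
q=L[m]
for x in np.arange(-.06,.08,.01):
    k=q[abs(q[:,0]-x)<.005]
    if len(k)>2: print(round(x,3),len(k),'z min/med/max',np.percentile(k[:,2],[2,50,98]).round(4))
E
python3 side.py
```

```text
[ 0.5753 -0.2866  0.1842] [ 0.6605516   0.1787216  -0.34087398] 0.0600992136340558
-0.05 15 z min/med/max [0.2003 0.2142 0.228 ]
-0.04 21 z min/med/max [0.1981 0.2181 0.243 ]
-0.03 8 z min/med/max [0.1945 0.2064 0.2336]
-0.02 20 z min/med/max [0.1986 0.2145 0.2314]
-0.01 24 z min/med/max [0.1949 0.2173 0.2303]
0.0 26 z min/med/max [0.2001 0.2147 0.2326]
0.01 25 z min/med/max [0.2018 0.2193 0.2355]
0.02 20 z min/med/max [0.1991 0.2245 0.2441]
```

Call:
{"name": "arm_command", "arguments": {
  "offset": [
    [0, 0, 0],
    [0, 0, 0],
    [0, 0, -0.02],
    [0, 0, -0.035],
    [-0.04, 0.006, -0.035],
    [-0.1, 0.015, -0.035],
    [-0.18, 0.027, -0.035],
    [-0.23, 0.034, -0.035],
    [-0.25, 0.037, -0.035]
  ],
  "turn": [0, 0, 0, 0, 0, 0, 0, 0, 0],
  "grip": [1, 1, 1, 1, 1, 1, 1, 1, 1],
  "force": 30
}}

```text
time: 17.5
tcp_pos: [0.4732, -0.271, 0.1692]
ee_rot: [3.141, -0.001, 2.993]
force: [0.1, 0.6, -1.9]
gripper_width: 0.0595
grip_force: 30.0
```

Call:
{"name": "arm_command", "arguments": {
  "offset": [
    [0, 0.05, 0],
    [0, 0.14, 0],
    [0, 0.24, 0],
    [0, 0.34, 0],
    [0, 0.44, 0],
    [0, 0.54, 0],
    [0, 0.64, 0],
    [0, 0.74, 0],
    [0.01, 0.84, 0],
    [0.02, 0.92, 0],
    [0.03, 0.98, 0],
    [0.04, 1, 0]
  ],
  "turn": [0, 0.02, 0.04, 0.06, 0.08, 0.1, 0.12, 0.14, 0.16, 0.18, 0.2, 0.21],
  "grip": [1, 1, 1, 1, 1, 1, 1, 1, 1, 1, 1, 1]
}}

```text
time: 18.7
tcp_pos: [0.4911, 0.1322, 0.1695]
ee_rot: [3.141, 0.001, -1.962]
force: [0.3, 0.0, -0.3]
gripper_width: 0.0597
grip_force: 30.0
```

Call:
{"name": "arm_command", "arguments": {
  "offset": [
    [0, 0.1, 0],
    [0, 0.2, 0],
    [0.005, 0.3, 0],
    [0.01, 0.4, -0.03],
    [0.015, 0.48, -0.1],
    [0.015, 0.522, -0.18],
    [0.015, 0.522, -0.25],
    [0.015, 0.522, -0.28],
    [0.015, 0.522, -0.28]
  ],
  "turn": [0.02, 0.04, 0.06, 0.08, 0.095, 0.103, 0.103, 0.103, 0.103],
  "grip": [1, 1, 1, 1, 1, 1, 1, 1, 1]
}}

```text
time: 19.6
tcp_pos: [0.4954, 0.3373, 0.0555]
ee_rot: [3.137, -0.001, -1.322]
force: [-0.2, -1.0, -0.6]
gripper_width: 0.0595
grip_force: 30.0
```

```bash
cat > blk.py <<'E'
from h import *
import sys
zt=float(sys.argv[1]); s=ctrl.sense(); p=np.array(s['tcp_pos']); print(p.round(4),s['ee_rot'],s['force'])
BC=np.array([.488,.378]);ba=np.array([-.245,.9695]);bx=np.array([.9695,.245])
for nm in('top','scene'):
    c=shot(nm,'blk_'+nm); W=np.nan_to_num(cloud(c)); d=W[...,:2]-BC; a=d@ba; b=d@bx
    hsv=cv2.cvtColor(c['frame'],cv2.COLOR_RGB2HSV)
    m=(abs(a)<.12)&(abs(b)<.06)&(abs(W[...,2]-zt)<.012)&(hsv[...,1]>80)
    n,l,st,ce=cv2.connectedComponentsWithStats(m.astype(np.uint8)); i=1+st[1:,4].argmax(); m=l==i
    print(nm,st[i],'a',np.percentile(a[m],[2,98]).round(4),'b',np.percentile(b[m],[2,98]).round(4),'z',np.percentile(W[m][:,2],[5,50,95]).round(4))
    A=np.column_stack([a[m],b[m],np.ones(m.sum())]); print('slope a,b',np.linalg.lstsq(A,W[m][:,2],rcond=None)[0].round(4), cv2.minAreaRect(W[m][:,:2].astype(np.float32)))
    x,y,w,h,_=st[i]; cv2.imwrite(f'pics/blk_{nm}.png',cv2.resize(c['frame'][max(0,y-40):y+h+40,max(0,x-50):x+w+50,::-1],None,fx=4,fy=4,interpolation=cv2.INTER_CUBIC)[:600,:800])
E
python3 blk.py .103
```

```text
[0.4954 0.3373 0.0555] [ 3.13730828e+00 -5.25600085e-04 -1.32237622e+00] [-0.24126126 -1.00015471 -0.637856  ]
top [182 289  10   5  41] a [0.0229 0.0495] b [-0.0324 -0.0184] z [0.0957 0.1    0.1045]
slope a,b [0.0112 0.0703 0.1012] ((0.4532492756843567, 0.40583527088165283), (0.01248724665492773, 0.02877415530383587), 1.295597791671753)
scene [340 337  29  40 778] a [-0.055   0.0526] b [-0.0291  0.0276] z [0.0951 0.1013 0.1059]
slope a,b [-0.0011 -0.0085  0.1011] ((0.48610106110572815, 0.3744499087333679), (0.06442136317491531, 0.11538171023130417), 16.17926788330078)
```

Call:
{"name": "arm_command", "arguments": {
  "offset": [
    [0, 0, -0.04],
    [0, 0, -0.08],
    [0, 0, -0.105],
    [0, 0, -0.115],
    [0, 0, -0.12],
    [0, 0, -0.123],
    [0, 0, -0.123]
  ],
  "turn": [0, 0, 0, 0, 0, 0, 0],
  "grip": [1, 1, 1, 1, 1, 1, 1]
}}

```text
time: 20.4
tcp_pos: [0.4976, 0.3373, 0.0091]
ee_rot: [-3.141, 0.0, -1.323]
force: [-0.1, 0.3, -1.9]
gripper_width: 0.0601
grip_force: 30.0
```

Call:
{"name": "arm_command", "arguments": {
  "offset": [
    [0, 0, -0.004],
    [0, 0, -0.008],
    [0, 0, -0.012],
    [0, 0, -0.012]
  ],
  "turn": [0, 0, 0, 0],
  "grip": [1, 1, 1, 1]
}}

```text
time: 20.8
tcp_pos: [0.4973, 0.3374, 0.005]
ee_rot: [-3.141, 0.0, -1.323]
force: [-2.8, -0.7, 7.7]
gripper_width: 0.0597
grip_force: 30.0
```

Call:
{"name": "arm_command", "arguments": {
  "offset": [
    [0, 0, -0.003],
    [0, 0, -0.006],
    [0, 0, -0.006]
  ],
  "turn": [0, 0, 0],
  "grip": [1, 1, 1]
}}

```text
time: 21.1
tcp_pos: [0.4972, 0.3379, 0.0039]
ee_rot: [-3.14, 0.001, -1.322]
force: [-6.5, -0.5, 17.3]
gripper_width: 0.06
grip_force: 30.0
```

Call:
{"name": "arm_command", "arguments": {
  "offset": [
    [0, 0, 0.005],
    [0, 0, 0.005],
    [0, 0, 0.005],
    [0, 0, 0.005],
    [0, 0, 0.06],
    [0, 0, 0.15],
    [0, 0, 0.27],
    [0, -0.1, 0.37],
    [0, -0.22, 0.4],
    [0, -0.34, 0.4],
    [0, -0.46, 0.4],
    [0, -0.5, 0.4]
  ],
  "turn": [0, 0, 0, 0, 0, 0, 0, -0.023, -0.046, -0.069, -0.092, -0.115],
  "grip": [0.8, 0.3, 0.2, 0.2, 0.2, 0.2, 0.2, 0.3, 0.5, 0.5, 0.5, 0.5],
  "force": 5
}}

```text
time: 22.3
tcp_pos: [0.4969, 0.1333, 0.1614]
ee_rot: [-3.141, -0.001, -2.054]
force: [0.2, -0.4, 0.8]
gripper_width: 0.0467
grip_force: 0.0
```

```bash
python3 blk.py .048; python3 ribs.py
```

```text
[0.4969 0.1333 0.1614] [-3.14087148e+00 -1.31515234e-03 -2.05429993e+00] [ 0.21800673 -0.4195811   0.83095568]
top [184 269  37  25 629] a [-0.059   0.0485] b [-0.0307  0.0254] z [0.0403 0.0461 0.0511]
slope a,b [ 0.0088 -0.0045  0.046 ] ((0.4856586158275604, 0.37315648794174194), (0.060706354677677155, 0.11220015585422516), 14.561371803283691)
scene [338 348  30  39 743] a [-0.0558  0.0515] b [-0.0284  0.0281] z [0.0407 0.0468 0.0516]
slope a,b [-0.0137 -0.0129  0.0466] ((0.4878169000148773, 0.37457653880119324), (0.05982963740825653, 0.11748533695936203), 14.863415718078613)
top [290 241   5   8  28] [[0.0696, 0.2118, 0.0629], [0.0798, 0.2166, 0.0773], [0.0866, 0.2221, 0.0827]]
top [367 255   6  17  69] [[0.039, -0.0306, 0.0643], [0.0651, -0.0248, 0.0799], [0.084, -0.0198, 0.0852]]
scene [329 215  13   7  53] [[0.0507, -0.0318, 0.0661], [0.0706, -0.0228, 0.0781], [0.0853, -0.0145, 0.0849]]
scene [314 265  16  12 104] [[0.0435, 0.214, 0.0605], [0.0649, 0.2221, 0.0742], [0.0862, 0.2266, 0.0839]]
[0.49718889 0.13716716 0.1611961 ] [-0.0079  0.258   0.1498] [ 0.42669606 -0.11168228  0.22415373]
```

View pics/blk_top.png

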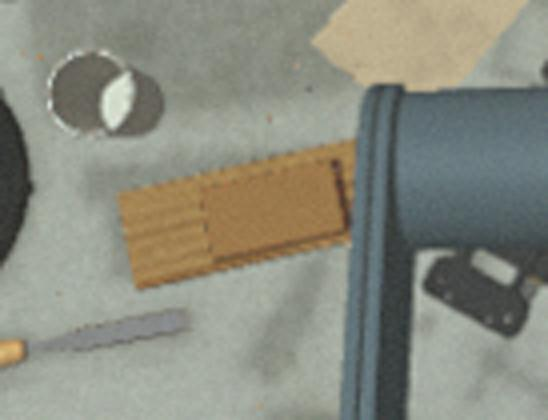

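Call:
{"name": "arm_command", "arguments": {
  "offset": [
    [0, -0.1, 0.03],
    [0, -0.2, 0.03],
    [0.02, -0.3, 0.03],
    [0.04, -0.4, 0.03],
    [0.07, -0.5, 0.03],
    [0.1, -0.6, 0.03],
    [0.14, -0.7, 0.03],
    [0.14, -0.74, 0.03],
    [0.14, -0.74, 0.03],
    [0.14, -0.74, -0.06],
    [0.14, -0.74, -0.13],
    [0.14, -0.74, -0.185]
  ],
  "turn": [-0.023, -0.046, -0.069, -0.092, -0.115, -0.138, -0.161, -0.184, -0.198, -0.198, -0.198, -0.198],
  "grip": [0.5, 0.5, 0.5, 0.5, 0.5, 0.5, 0.5, 0.5, 0.5, 0.5, 0.5, 0.5],
  "force": 20
}}

```text
time: 23.7
tcp_pos: [0.5532, -0.1568, 0.0852]
ee_rot: [3.141, -0.002, 2.999]
force: [-0.1, 0.2, 0.6]
gripper_width: 0.0464
grip_force: 0.0
```

Call:
{"name": "arm_command", "arguments": {
  "offset": [
    [0, 0, 0],
    [0, 0, 0],
    [0, 0, 0],
    [0, 0, 0],
    [0, 0, 0],
    [0, 0, 0],
    [0, 0, 0]
  ],
  "turn": [0, 0, 0, 0, 0, 0, 0],
  "grip": [1, 1, 1, 1, 1, 1, 1]
}}

```text
time: 24.4
tcp_pos: [0.554, -0.159, 0.0885]
ee_rot: [-3.141, 0.002, 2.993]
force: [1.1, 1.4, 7.0]
gripper_width: 0.0116
grip_force: 20.0
```

Call:
{"name": "arm_command", "arguments": {
  "offset": [
    [-0.005, -0.03, 0],
    [-0.014, -0.09, 0],
    [-0.023, -0.15, 0],
    [-0.032, -0.21, 0],
    [-0.0415, -0.27, 0],
    [-0.0505, -0.33, 0],
    [-0.06, -0.39, 0],
    [-0.066, -0.43, 0],
    [-0.0695, -0.452, 0],
    [-0.0695, -0.452, 0]
  ],
  "turn": [0, 0, 0, 0, 0, 0, 0, 0, 0, 0],
  "grip": [1, 1, 1, 1, 1, 1, 1, 1, 1, 1]
}}

```text
time: 25.4
tcp_pos: [0.5255, -0.3422, 0.0885]
ee_rot: [-3.139, 0.002, 2.992]
force: [-0.4, -2.0, 5.3]
gripper_width: 0.0118
grip_force: 20.0
```

Call:
{"name": "arm_command", "arguments": {
  "offset": [
    [-0.0015, -0.01, 0],
    [-0.0025, -0.017, 0],
    [-0.0035, -0.024, 0],
    [-0.0035, -0.024, 0]
  ],
  "turn": [0, 0, 0, 0],
  "grip": [1, 1, 1, 1]
}}

```text
time: 25.8
tcp_pos: [0.5249, -0.3458, 0.0885]
ee_rot: [3.136, 0.001, 2.994]
force: [1.9, 11.7, 9.6]
gripper_width: 0.012
grip_force: 20.0
```

Call:
{"name": "arm_command", "arguments": {
  "offset": [
    [-0.0005, -0.004, 0],
    [-0.0005, -0.004, 0]
  ],
  "turn": [0, 0],
  "grip": [1, 1]
}}

```text
time: 26.0
tcp_pos: [0.5249, -0.3457, 0.0884]
ee_rot: [3.134, 0.0, 2.995]
force: [2.2, 15.9, 11.3]
gripper_width: 0.0118
grip_force: 20.0
```

Call:
{"name": "arm_command", "arguments": {
  "offset": [
    [0.001, 0.01, 0],
    [0.001, 0.01, 0],
    [0.001, 0.01, 0],
    [0.001, 0.01, 0.08],
    [0, 0.01, 0.2],
    [-0.1, 0.05, 0.35],
    [-0.2, 0.15, 0.4],
    [-0.3, 0.25, 0.4],
    [-0.35, 0.35, 0.4],
    [-0.35, 0.35, 0.4]
  ],
  "turn": [0, 0, 0, 0, 0, 0, 0, 0, 0, 0],
  "grip": [0.6, 0.6, 0.6, 0.6, 0.6, 0.6, 0.6, 0.6, 0.6, 0.6]
}}

```text
time: 27.0
tcp_pos: [0.3814, -0.209, 0.2478]
ee_rot: [-3.141, 0.0, 2.993]
force: [0.2, -1.0, 0.0]
gripper_width: 0.0374
grip_force: 0.0
```

```bash
python3 ribs.py; python3 blk.py .048; python3 - <<'E'
from h import *
c=shot('top','end'); W=cloud(c); hsv=cv2.cvtColor(c['frame'],cv2.COLOR_RGB2HSV); m=np.zeros((480,640),bool); m[250:310,155:250]=1
m&=(hsv[...,1]>90); n,l,st,ce=cv2.connectedComponentsWithStats(m.astype(np.uint8)); i=1+st[1:,4].argmax(); v,u=np.where(l==i)
print('board',cv2.minAreaRect(ray_z(c,np.column_stack([u,v]),.019)[:,:2].astype(np.float32)))
c0=pickle.load(open('top0.pkl','rb')); d=np.abs(c['frame'].astype(int)-c0['frame']).max(2)>45
n,l,st,ce=cv2.connectedComponentsWithStats(d.astype(np.uint8)); print([s.tolist() for s in st[1:] if s[4]>15])
E
```

```text
top [289 242   6  16  59] [[0.0414, 0.2119, 0.0666], [0.0664, 0.2168, 0.0799], [0.0856, 0.2218, 0.0845]]
top [427 266   8  16  82] [[0.039, -0.2222, 0.0621], [0.0638, -0.2144, 0.0796], [0.0828, -0.2103, 0.087]]
scene [339 183  13  10  78] [[0.0397, -0.2211, 0.0608], [0.061, -0.211, 0.0721], [0.0833, -0.2035, 0.0833]]
scene [314 264  17  13 108] [[0.0413, 0.2124, 0.0609], [0.0645, 0.222, 0.0749], [0.0857, 0.2266, 0.0839]]
[ 0.3818651  -0.20879352  0.24819994] [-0.0265 -0.1012  0.2556] [0.09305173 0.09347728 0.0917967 ]
[ 0.3819 -0.2088  0.2482] [-3.14090307e+00  7.12299155e-04  2.99423832e+00] [0.09305173 0.09347728 0.0917967 ]
top [184 269  38  25 628] a [-0.0589  0.0487] b [-0.0311  0.0255] z [0.0403 0.0458 0.0511]
slope a,b [0.0078 0.0014 0.0457] ((0.4857048988342285, 0.3723224997520447), (0.06072098761796951, 0.11210312694311142), 14.628684997558594)
scene [338 348  30  38 742] a [-0.0553  0.0513] b [-0.0283  0.0277] z [0.0408 0.047  0.0514]
slope a,b [-0.0207 -0.0007  0.0466] ((0.4881693720817566, 0.3748285472393036), (0.059400152415037155, 0.11569635570049286), 14.3267822265625)
board ((0.4871547222137451, 0.3782818913459778), (0.08559481799602509, 0.2510910928249359), 14.250813484191895)
[[398, 234, 26, 26, 217], [289, 243, 6, 15, 55], [305, 245, 7, 17, 67], [412, 248, 8, 5, 18], [285, 259, 17, 4, 35], [418, 264, 9, 17, 107], [426, 267, 9, 15, 71], [218, 273, 4, 14, 22], [423, 282, 9, 4, 22], [327, 294, 144, 186, 9580], [20, 377, 134, 103, 4539], [190, 378, 114, 102, 5799], [135, 394, 10, 6, 29], [130, 404, 10, 3, 17], [315, 405, 18, 11, 77], [121, 407, 23, 22, 134], [129, 408, 11, 2, 17], [319, 421, 28, 23, 217], [125, 440, 11, 10, 43], [120, 473, 10, 6, 20], [138, 474, 22, 6, 56]]
```

```bash
python3 -c "
from workcell import ctrl
print(ctrl.finish_job())"
```

```text
the job is handed in; nothing more can be done
None
```

The sanding block lies flat and lengthways on the board offcut, about 4 mm off centre and overhanging no edge; both doors are shut, the bit box is still in the case, the board has not shifted, and the job was handed in after about 27 s of the 72 s allowed.

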